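# Seat a bushing in the gauging station and hold its dead-man paddle half-way

### The arm

A 6-joint arm with a two-finger parallel gripper is mounted at the origin on the work surface. World frame = base frame: x ahead of the robot, y to its left, z up, the work surface at z = 0. Lengths are in m, angles in rad, forces in N, time in s.
With the tool pointing down it reaches from about 0.425 to 0.95 m from the base axis. Payload 14.7 kg.
Tool frame: the origin (TCP) lies at the very end of the fingers, on their centre line; the grasp point (between the pads) lies 19 mm behind it (arm.grip_depth is the distance from the TCP to the grasp point, in m); y points along the fingers, x is the direction in which the jaws open and shut, and the axes are right-handed (so a half turn about y gives the same grasp; the last joint's range is limited). The gripper opens to 85 mm and grips with 20 to 120 N. Pads are 22 mm wide; open, the fingers measure 114 mm over their backs; the gripper's body (76 mm by 85 mm) begins 54 mm behind the grasp point. The pads swing forward as they close: fully open they stand 13 mm farther back than shut.
Start: joints at [1.268, 0.48, 1.596, -0, 1.065, -0.047], TCP at [0.164, 0.629, 0.193] pointing down, gripper open.
Joint ranges: [-2.75, 2.75], [-0.82, 2.05], [0.23, 2.67], [-1.56, 4.7], [0.09, 2.69], [-2.92, 2.92]. Speed limits (rad/s): [1.89, 1.89, 2.39, 3.01, 3.01, 3.01].

### API

Orientations are given as a unit quaternion [w, x, y, z].
In Python, from cell import arm, cams gives the robot as it stands. The module is installed in compiled form; this text tells all that it offers.
- The arm moves only by the tool send_rows, never from a script. Its argument "commands" is one flat list of numbers, 6 for each row, row after row: the shift along the world's x, y, z in cm, then the turn, a rotation vector about the world's x, y, z in rad. In form: [dx, dy, dz, wx, wy, wz, dx, dy, dz, wx, wy, wz, ...]. A call has 1 to 20 rows; each row shifts and turns the commanded pose from where the row before left it; what a row does not reach is not made up. A row lasts 1/8 s, in which the tool goes at most 62.5 mm and 10.7 degrees, less where a joint would pass 70% of its speed; a pose out of reach is approached as far as the arm can. A call is refused whole if a number of a shift passes 6.25 or a number of a turn 0.188, either way. A call with a gripper value outside its range is refused whole. "grip" is the finger opening in cm, from 0 to 8.54, set as the call begins (left out, the last holds). The fingers move at their own pace and stop on an object; "newtons" is the grip in N (left out, the last holds). Time passes only in rows, so rows that do not move let the fingers close. It gives the time, the measured TCP pose, the force and the opening at its end, in the units of the state.
- arm.state(): the state, without advancing time (a new reading comes with each control period).
- cams.get_image(name): name is "scene" or "top" or "wrist"; returns (picture, depth): 420x560x3 uint8, red, green, blue; 420x560 float32, m along the optical axis (not along the pixel's ray), 0 where there is no reading.
- cams.get_calibration(name): a dict with "fx", "fy", "cx", "cy" (pixels), "D" ([k1, k2, p1, p2, k3] as OpenCV has them; the pictures are not rectified), "T" (4x4, takes a point from camera to world coordinates); the wrist camera has in their place "mount" (4x4, takes a point from camera to tool coordinates, whose origin is the TCP and whose axes are the tool frame's). Camera axes: x right, y up, looking along -z (the intrinsics and any distortion apply to the point x, -y, -z); pixel columns grow to the right and rows downward; lengths in m; the calibration is good to about 2 mm. A picture is of the moment at which its call begins: read the wrist's pose just before it. get_calibration takes no time and is no camera call.
- arm.sign_off(): hands the job in, once; it reports no verdict.
The state is a dict: "clock": time; "q": joint angles; "joint_vel": joint speeds; "tau": joint torques, N m; "tcp_pos": TCP position; "ee_rot": TCP orientation; "force": force on the tool from outside, world axes, zero at the start; "moment": the same for the moment, N m; "width": opening from 0.0 (shut) to 1.0 (fully open).
Only numpy, scipy, OpenCV 4.12 (cv2) and the standard library are available. Lean on these libraries where they do the work, as an engineer would, in place of code of your own. Each camera call takes 0.05 s, during which the arm holds its last target.

### The job

Two brass bushings stand on the bench: take the one that already stands on its flange and seat it fully home in the round nest of the inspection station, flange down, and let go of it. Then push the spring-loaded orange dead-man paddle down to its middle position, pointer in the green band, never on into the red, and finish while still holding it there: do not let the paddle up. Leave the paddle alone until the bushing is in the nest, and leave the upside-down bushing, the jar and the chuck key where they are.

Things in the scene. Friction and masses are not known exactly. Their poses are not given: they have to be found in the camera images.
- bushing: The brass bushing to load, standing flange down (wide foot, narrow top). Flange 50 mm diameter x 6 mm at the bottom, barrel 32 mm diameter above it, 40 mm tall in all, 180 to 340 g. Solid for handling (the bore is only a dark disc). Origin: centre of the flange's underside; z points up from the flange along the barrel.
- bushing_inverted: Same brass bushing upside down, to be left alone: 32 mm barrel below, its 50 mm flange on top, 40 mm tall. Origin: centre of its underside, z up. The two bushings may stand in either place, at least 100 mm apart.
- station: Inspection station, fixed. Origin on the bench under the nest's centre, z up, yaw within 0.25 rad. Grey base 10 mm thick, x -65 to 65, y -60 to 210 mm, with a tongue to x = 150 by the paddle carrying the scale (115 mm high). Steel nest block 90 x 90 mm, top 40 mm high. White nozzle housing 46 x 36 mm at y = 78 to 114 mm, top 68 mm high. The paddle lies along the station's x at y = 160 mm.
- nest (a point): Centre of the floor of the round pocket in the nest block, 32 mm above the bench; axes as the station's. Pocket 54 mm diameter, 8 mm deep (the rim is 40 mm above the bench). A bushing seated home, flange down, has its origin at this point, with 2 mm of play each way.
- paddle_pad (a point): Centre of the top face of the orange pad (50 mm along the station's x, 44 mm along y), at x = -20, y = 160 mm of the station, 85 mm above the bench when up; it moves with the paddle. Push it down from above. Hinge at x = 60 mm, 75 mm high, between ears 88 mm high: 80 mm from the pad's centre.
- paddle (a joint): Paddle angle in rad: 0 up (it springs back there), 0.40 hard down; the pad goes down 80 mm per rad. Force at the pad: 3.7 N to start, 8 N in the middle, 13 N hard down. Middle (green) is 0.14 to 0.24, pad 11 to 19 mm down, best 0.19; red from 0.28 (22 mm). A yellow pointer on its tail beyond the hinge rises along an upright scale: white, green, black gap, red.
- nozzle_tip (a point): Tip of the gauging nozzle, a level 14 mm thick rod out of the white housing, pointing along the station's -y at the nest, 52 mm above the bench. With the paddle up it is 60 mm from the nest's axis: above the nest close the fingers along the station's x for room. The paddle drives it 170 mm per rad towards the bushing; in the green band it stops 3 to 20 mm short of the barrel.
- jar: Bystander: amber jar with yellow cap, 64 mm diameter, 85 mm tall. Origin at the centre of its underside.
- chuck_key: Bystander: steel T-shaped chuck key lying flat, about 110 x 100 mm, 16 mm high. Origin on the bench under its middle.
Not all that is in view belongs to the job. What is shaped like the bushing but blue or turquoise is not meant.

How it is judged:
On the way, in this order (a step that is already met when the one before it is completed fails the run):
1. the bushing is seated home in the nest, flange down, and let go, with the paddle still up (horizontal distance between bushing and nest below 0.004 m and z of bushing in the frame of nest between -0.003 and 0.003 m and angle between bushing's own z axis and vertical below 0.06 rad and contact force between the fingers and bushing below 0.2 N and linear speed of bushing below 0.02 m/s and value of joint paddle below 0.05 rad), for 0.2 s.
2. the robot presses the paddle into the green band (value of joint paddle between 0.14 and 0.24 rad and contact force between any of the fingers, the arm and paddle above 3 N), for 0.3 s.
At the end, for the whole second after the job is handed in: The bushing sits flange down in the nest, within 4 mm of its axis, within 3 mm of its floor and within 0.06 rad of upright, not touched by the fingers and still, while the robot itself holds the paddle steady between 0.14 and 0.24 rad with more than 3 N (all of step 2 and horizontal distance between bushing and nest below 0.004 m and z of bushing in the frame of nest between -0.003 and 0.003 m and angle between bushing's own z axis and vertical below 0.06 rad and contact force between the fingers and bushing below 0.2 N and velocity of joint paddle between -0.05 and 0.05 rad/s and linear speed of bushing below 0.02 m/s); the arm keeps its last pose, push and grip.
It fails at once if the paddle is pushed on into the red (beyond 0.28 rad) (value of joint paddle above 0.28 rad).
It fails at once if the paddle is pressed (beyond 0.10 rad) while the bushing is not in the nest (value of joint paddle above 0.1 rad and (horizontal distance between bushing and nest above 0.01 m or z of bushing in the frame of nest above 0.01 m)).
It fails at once if the upside-down bushing is moved by more than 20 mm or tipped (distance of bushing_inverted from where it was at the start of the episode above 0.02 m or angle between bushing_inverted's own z axis and vertical above 0.3 rad).
It fails at once if the jar is moved by more than 20 mm or tipped (distance of jar from where it was at the start of the episode above 0.02 m or angle between jar's own z axis and vertical above 0.3 rad).
It fails at once if the chuck key is moved by more than 20 mm (distance of chuck_key from where it was at the start of the episode above 0.02 m).
It also fails if it takes over 51 s, if anything falls off the work surface, if the arm or the gripper's body presses on something with over 40 N, if the wrist force passes 120 N, or if a joint passes its speed limit or range.

## Working session

There is one attempt and no reset: what is moved stays moved. The work goes in short steps, Python scripts to look and compute and a tool call to move; the robot and the scene stay as the last step left them, time stands still between calls to the robot, and variables do not carry over. Pictures are saved under pics/ and viewed, and the job is handed in when it is done.

Besides the shell and the picture viewer there is one more tool, called after "Request:" in YAML: its name, and indented under it one key for each argument. send_rows: Moves the arm, as the interface text tells. Its arguments: {"type":"object","properties":{"commands":{"type":"array"},"grip":{"type":"number"},"newtons":{"type":"number"}},"required":["commands"]}

```bash
mkdir -p pics
python3 - <<'E'
from cell import arm,cams
import cv2,numpy as np
s=arm.state();print({k:np.round(v,3) for k,v in s.items()})
for n in ["scene","top"]:
    p,d=cams.get_image(n);cv2.imwrite(f"pics/{n}0.png",p[:,:,::-1]);np.save(f"{n}0.npy",d)
    c=cams.get_calibration(n);print(n,c)
print(cams.get_calibration("wrist"))
E
```

```text
{'clock': np.float64(0.0), 'q': array([ 1.268,  0.481,  1.597, -0.   ,  1.065, -0.047]), 'joint_vel': array([-0.002,  0.001,  0.001,  0.001,  0.001, -0.001]), 'tau': array([ 2.0000e-03, -9.5065e+01, -4.3019e+01,  0.0000e+00,  1.2000e-02,
        0.0000e+00]), 'tcp_pos': array([0.164, 0.628, 0.192]), 'ee_rot': array([-0.559,  0.56 ,  0.432, -0.433]), 'force': array([-0.147, -0.538, -0.141]), 'moment': array([-0.003, -0.012,  0.001]), 'width': np.float64(1.004)}
scene {'fx': 429.2355357383179, 'fy': 429.2355357383179, 'cx': 282.8501290729776, 'cy': 208.11287986896403, 'D': array([-0.1050568,  0.       ,  0.       ,  0.       ,  0.       ]), 'T': array([[-0.36356452, -0.54717921,  0.75393352,  1.48254944],
       [ 0.93147116, -0.20179533,  0.3027212 ,  0.31713118],
       [-0.01350248,  0.81232601,  0.58304728,  0.80703373],
       [ 0.        ,  0.        ,  0.        ,  1.        ]])}
top {'fx': 421.99548720891306, 'fy': 421.99548720891306, 'cx': 275.6448676765554, 'cy': 216.78027975066496, 'D': array([-0.06747779,  0.        ,  0.        ,  0.        ,  0.        ]), 'T': array([[-1
[... 164 characters left out ...]
   [ 8.80945116e-03,  1.94936223e-01,  9.80776357e-01,
         1.07024365e+00],
       [ 0.00000000e+00,  0.00000000e+00,  0.00000000e+00,
         1.00000000e+00]])}
{'fx': 304.1585490710449, 'fy': 304.1585490710449, 'cx': 276.98612243691343, 'cy': 209.33819784718952, 'D': array([-0.00068253,  0.        ,  0.        ,  0.        ,  0.        ]), 'mount': array([[ 9.99999092e-01,  1.95612139e-04, -1.33367014e-03,
         7.06404608e-04],
       [-1.33104464e-03,  2.99459255e-01, -9.54108161e-01,
        -1.81789484e-01],
       [ 2.12744730e-04,  9.54109069e-01,  2.99459244e-01,
         7.57566066e-02],
       [ 0.00000000e+00,  0.00000000e+00,  0.00000000e+00,
         1.00000000e+00]])}
```

View pics/scene0.png

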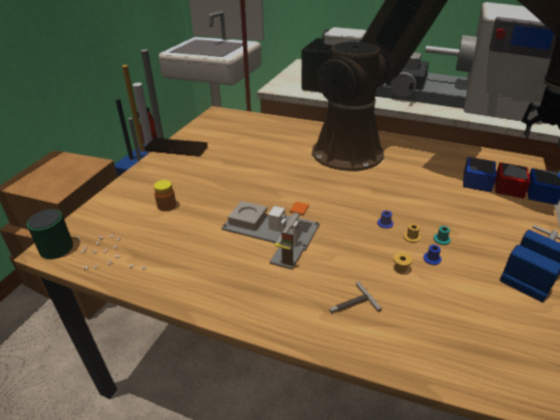

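View pics/top0.png

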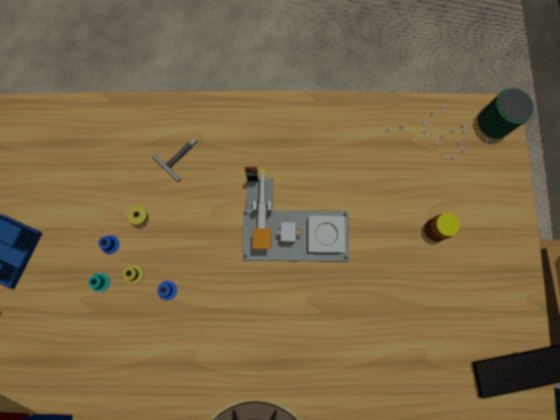

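Run:
```python
import cv2
a=cv2.imread("pics/scene0.png")[195:285,360:480];b=cv2.imread("pics/top0.png")
cv2.imwrite("pics/s_b.png",cv2.resize(a,None,fx=6,fy=6,interpolation=cv2.INTER_CUBIC))
cv2.imwrite("pics/t_b.png",cv2.resize(b[195:310,80:200],None,fx=5,fy=5,interpolation=cv2.INTER_CUBIC))
cv2.imwrite("pics/t_s.png",cv2.resize(b[155:275,230:360],None,fx=5,fy=5,interpolation=cv2.INTER_CUBIC))
cv2.imwrite("pics/s_s.png",cv2.resize(cv2.imread("pics/scene0.png")[190:275,215:330],None,fx=6,fy=6,interpolation=cv2.INTER_CUBIC))
```

```text
(no output)
```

View pics/s_b.png

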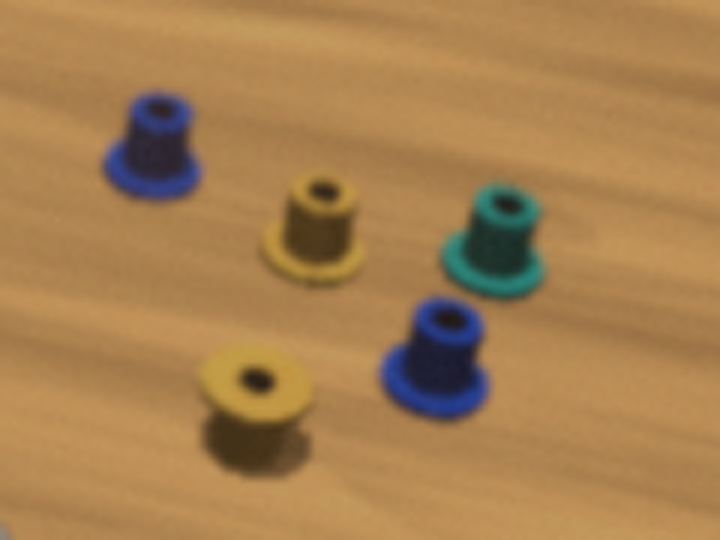

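View pics/t_b.png

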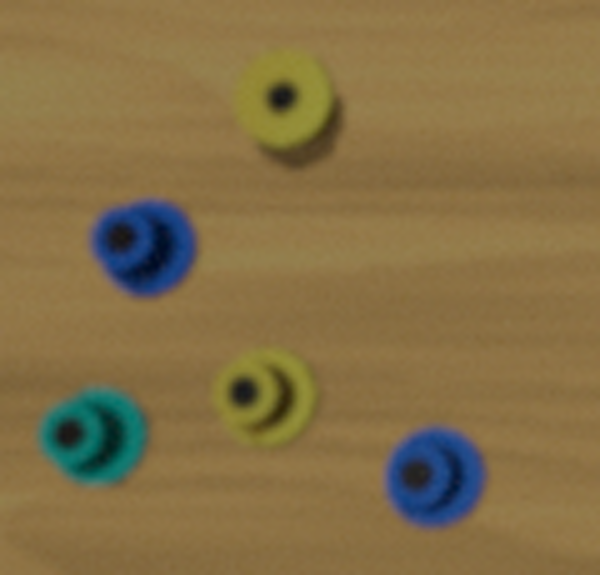

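View pics/t_s.png

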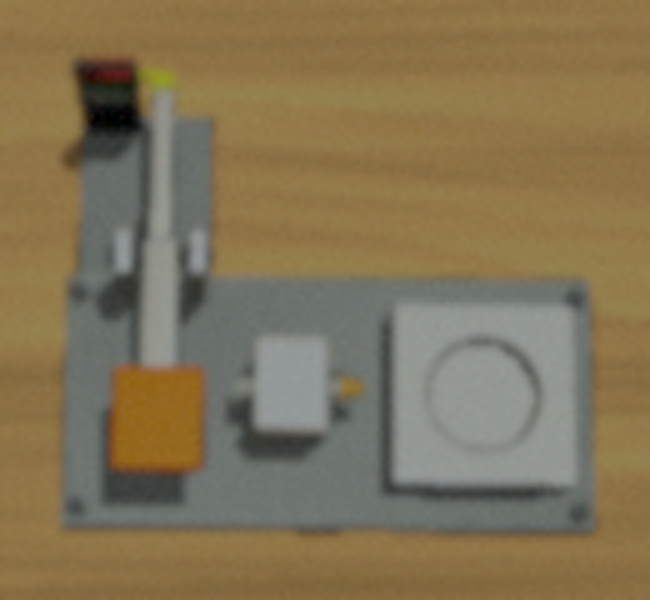

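View pics/s_s.png

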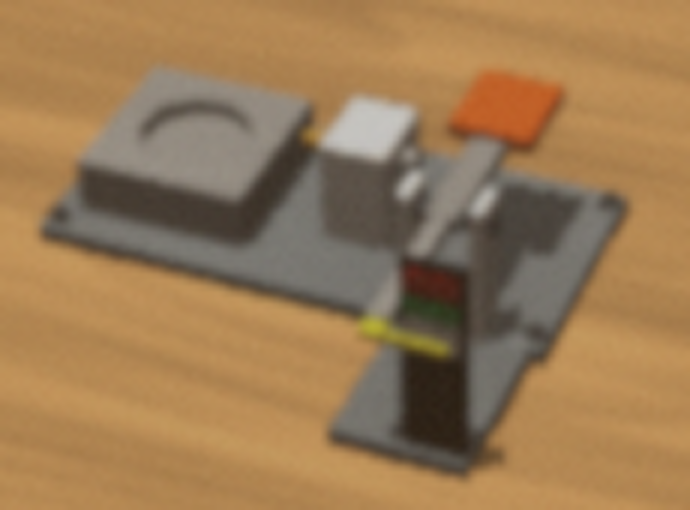

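```bash
cat > h.py <<'E'
import numpy as np,cv2
from cell import arm,cams
def Twrist(s,c):
    from scipy.spatial.transform import Rotation as R
    q=s["ee_rot"];T=np.eye(4);T[:3,:3]=R.from_quat([q[1],q[2],q[3],q[0]]).as_matrix();T[:3,3]=s["tcp_pos"]
    return T@c["mount"]
def ray(n,uv,T=None):
    c=cams.get_calibration(n);T=c["T"] if T is None else T
    K=np.array([[c["fx"],0,c["cx"]],[0,c["fy"],c["cy"]],[0,0,1]])
    p=cv2.undistortPoints(np.array([[uv]],float),K,np.array(c["D"]))[0,0]
    d=T[:3,:3]@np.array([p[0],-p[1],-1]);return T[:3,3],d/np.linalg.norm(d)
def plane(r,z): return r[0]+r[1]*(z-r[0][2])/r[1][2]
def tri(*rs):
    A=sum(np.eye(3)-np.outer(d,d) for o,d in rs);b=sum((np.eye(3)-np.outer(d,d))@o for o,d in rs)
    x=np.linalg.solve(A,b);return x,[round(1000*np.linalg.norm((np.eye(3)-np.outer(d,d))@(x-o)),1) for o,d in rs]
def proj(n,P,T=None):
    c=cams.get_calibration(n);T=c["T"] if T is None else T
    K=np.array([[c["fx"],0,c["cx"]],[0,c["fy"],c["cy"]],[0,0,1]])
    p=(np.linalg.inv(T)@np.append(P,1))[:3]*[1,-1,-1]
    return cv2.projectPoints(p.reshape(1,1,3),np.zeros(3),np.zeros(3),K,np.array(c["D"]))[0].ravel()
E
python3 - <<'E'
from h import *
np.set_printoptions(precision=4,suppress=True)
t=lambda x,y,o=(80,195),f=5:ray("top",((x+.5)/f-.5+o[0],(y+.5)/f-.5+o[1]))
s=lambda x,y,o=(360,195):ray("scene",((x+.5)/6-.5+o[0],(y+.5)/6-.5+o[1]))
print("top face",tri(t(246,392),s(323,190)),"flange pl6mm",plane(t(267,397),.006), plane(s(314,245),.004),"pl40",plane(t(246,392),.04),plane(s(323,190),.04))
print("inv",tri(t(283,98),s(257,381)))
o=(230,155);so=(215,190)
print("nest",plane(t(484,394,o),.04))
for n,T,S in [("block",[(392,303),(577,305),(575,487),(389,486)],[(80,163),(157,68),(315,100),(241,205)]),("pad",[(113,367),(205,368),(203,471),(108,469)],[(450,128),(487,70),(564,88),(522,148)])]:
    z={"block":.04,"pad":.085}[n]
    a=np.array([plane(t(*p,o),z) for p in T]);b=np.array([plane(s(*p,so),z) for p in S])
    print(n);print(a,a.mean(0));print(b,b.mean(0))
    am=np.mean([p for p in T],0);bm=np.mean(S,0);print(tri(t(*am,o),s(*bm,so)))
E
```

```text
top face (array([0.4429, 0.3076, 0.0396]), [np.float64(0.2), np.float64(0.2)]) flange pl6mm [0.4426 0.3083 0.006 ] [0.441  0.3086 0.004 ] pl40 [0.4429 0.3077 0.04  ] [0.4436 0.3074 0.04  ]
inv (array([0.5898, 0.2984, 0.038 ]), [np.float64(0.5), np.float64(0.5)])
nest [ 0.5411 -0.1764  0.04  ]
block
[[ 0.587  -0.1316  0.04  ]
 [ 0.5861 -0.2242  0.04  ]
 [ 0.4948 -0.2202  0.04  ]
 [ 0.4955 -0.1286  0.04  ]] [ 0.5409 -0.1762  0.04  ]
[[ 0.589  -0.2194  0.04  ]
 [ 0.5004 -0.2197  0.04  ]
 [ 0.4984 -0.1304  0.04  ]
 [ 0.5921 -0.1297  0.04  ]] [ 0.545  -0.1748  0.04  ]
(array([ 0.5412, -0.1767,  0.0359]), [np.float64(0.1), np.float64(0.1)])
pad
[[ 0.5469  0.0051  0.085 ]
 [ 0.5465 -0.0385  0.085 ]
 [ 0.4974 -0.0376  0.085 ]
 [ 0.4984  0.007   0.085 ]] [ 0.5223 -0.016   0.085 ]
[[ 0.555  -0.0347  0.085 ]
 [ 0.5034 -0.0347  0.085 ]
 [ 0.5049  0.0057  0.085 ]
 [ 0.5583  0.0028  0.085 ]] [ 0.5304 -0.0152  0.085 ]
(array([ 0.5233, -0.0168,  0.0795]), [np.float64(0.9), np.float64(0.9)])
```

Run:
```python
from h import *
from scipy.spatial.transform import Rotation as R
np.set_printoptions(precision=4,suppress=True)
s=arm.state();q=s["ee_rot"];print(R.from_quat([q[1],q[2],q[3],q[0]]).as_matrix(),s["tcp_pos"],s["clock"])
for p in [(109,244),(167,291),(99,282)]: print(plane(ray("top",p),.02))
r=cams.get_image("wrist");cv2.imwrite("pics/w0.png",r[0][:,:,::-1])
```

```text
[[ 0.253  -0.0003 -0.9675]
 [ 0.9675 -0.0011  0.253 ]
 [-0.0011 -1.      0.0001]] [0.1643 0.6285 0.192 ] 0.1
[0.5166 0.3697 0.02  ]
[0.4005 0.2167 0.02  ]
[0.4214 0.3883 0.02  ]
```

View pics/w0.png

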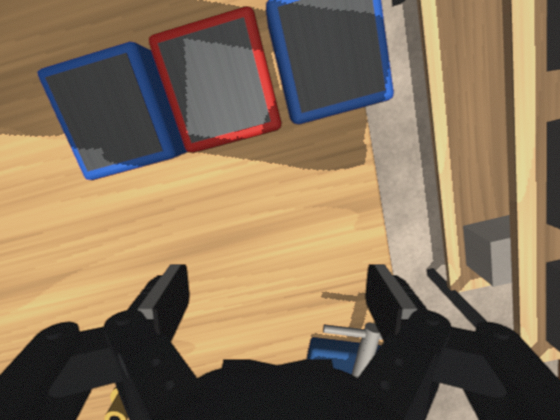

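Request:
send_rows:
  commands: [2.79, -3.21, -0.4, 0, 0, -0.1315, 2.79, -3.21, -0.4, 0, 0, -0.1315, 2.79, -3.21, -0.4, 0, 0, -0.1315, 2.79, -3.21, -0.4, 0, 0, -0.1315, 2.79, -3.21, -0.4, 0, 0, -0.1315, 2.79, -3.21, -0.4, 0, 0, -0.1315, 2.79, -3.21, -0.4, 0, 0, -0.1315, 2.79, -3.21, -0.4, 0, 0, -0.1315, 2.79, -3.21, -0.4, 0, 0, -0.1315, 2.79, -3.21, -0.4, 0, 0, -0.1315, 0, 0, 0, 0, 0, 0, 0, 0, 0, 0, 0, 0]

```text
clock: 1.65
tcp_pos: [0.4432, 0.3079, 0.1525]
ee_rot: [-0.707, 0.707, 0.0, -0.0]
force: [0.3, 0.0, 0.2]
width: 0.996
```

```bash
cat > look.py <<'E'
import sys
from h import *
from scipy.spatial.transform import Rotation as R
import pickle
np.set_printoptions(precision=4,suppress=True)
n=sys.argv[1]
s=arm.state();q=s["ee_rot"];print(R.from_quat([q[1],q[2],q[3],q[0]]).as_matrix(),s["tcp_pos"],s["clock"],s["width"],s["force"],s["q"])
r=cams.get_image("wrist");cv2.imwrite(f"pics/{n}.png",r[0][:,:,::-1])
pickle.dump((Twrist(s,cams.get_calibration("wrist")),r[1]),open(n+".pkl","wb"))
E
python3 look.py w1
```

```text
[[ 1.     -0.0004 -0.0005]
 [ 0.0005 -0.0001  1.    ]
 [-0.0004 -1.     -0.0001]] [0.4432 0.3079 0.1525] 1.65 0.9964779582739796 [0.3485 0.0445 0.1894] [0.5508 0.3746 1.8923 0.0002 0.8751 0.5501]
```

View pics/w1.png

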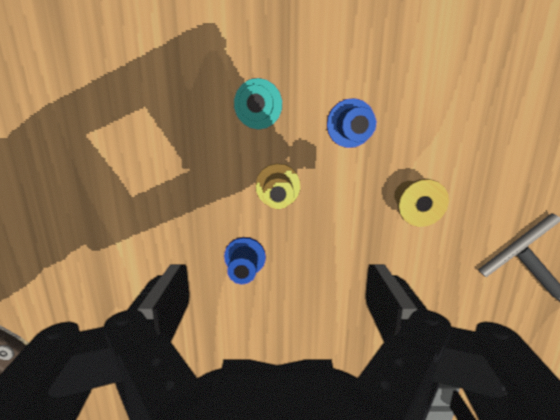

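Run:
```python
from h import *
import pickle
np.set_printoptions(precision=4,suppress=True)
T,d=pickle.load(open("w1.pkl","rb"))
b=cv2.imread("pics/w1.png")[150:225,235:320];cv2.imwrite("pics/w1c.png",cv2.resize(b,None,fx=7,fy=7,interpolation=cv2.INTER_CUBIC))
print(plane(ray("wrist",(278,193.5),T),.04),plane(ray("wrist",(278,187),T),.003))
```

```text
[0.4452 0.3095 0.04  ] [0.4453 0.3075 0.003 ]
```

View pics/w1c.png

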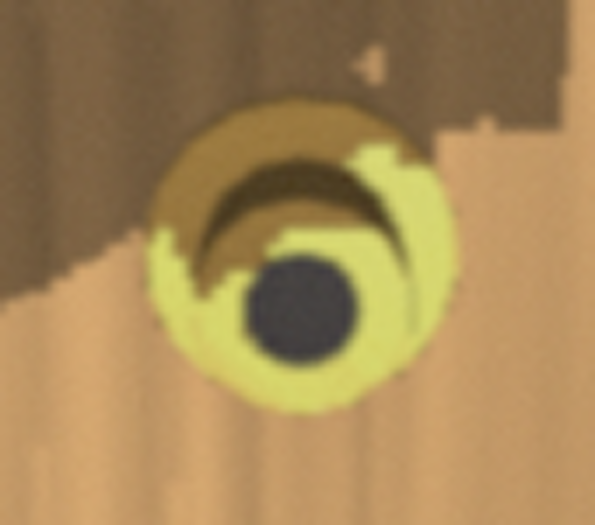

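Request:
send_rows:
  commands: [0.16, 0.12, 0, 0, 0, 0, 0, 0, -2.5, 0, 0, 0, 0, 0, -2.5, 0, 0, 0, 0, 0, -2.5, 0, 0, 0, 0, 0, -2.5, 0, 0, 0, 0, 0, -2.0, 0, 0, 0, 0, 0, -1.2, 0, 0, 0, 0, 0, -0.6, 0, 0, 0, 0, 0, -0.25, 0, 0, 0, 0, 0, 0, 0, 0, 0]
  grip: 6.5
  newtons: 40

```text
clock: 2.95
tcp_pos: [0.4453, 0.3092, 0.0124]
ee_rot: [0.707, -0.707, -0.0, -0.0]
force: [-0.1, -0.2, -0.2]
width: 0.762
```

```bash
python3 look.py w2
```

```text
[[ 1.      0.0005 -0.0002]
 [ 0.0002  0.0003  1.    ]
 [ 0.0005 -1.      0.0003]] [0.4453 0.3092 0.0124] 2.95 0.762064965425114 [-0.0549 -0.2163 -0.2414] [ 0.5511  0.5845  1.9896 -0.      0.567   0.551 ]
```

View pics/w2.png

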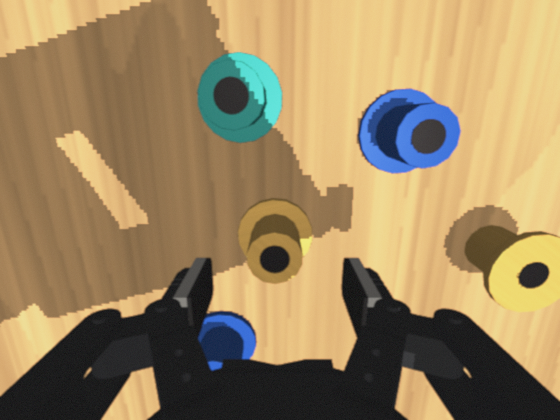

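Run:
```python
from h import *
import pickle
np.set_printoptions(precision=4,suppress=True)
T,d=pickle.load(open("w2.pkl","rb"));T1,_=pickle.load(open("w1.pkl","rb"))
print(plane(ray("wrist",(275,258.5),T),.04),tri(ray("wrist",(275,258.5),T),ray("wrist",(277.6,193.7),T1)))
for z in(.012,.031,.04): print(z,proj("wrist",np.array([.4453,.3092,z]),T))
print(d[258,275],d[300,170:380:10])
b=cv2.imread("pics/w2.png")[190:340,140:420];cv2.imwrite("pics/w2c.png",cv2.resize(b,None,fx=2.8,fy=2.8,interpolation=cv2.INTER_CUBIC))
```

```text
[0.4452 0.3093 0.04  ] (array([0.445 , 0.3093, 0.0401]), [np.float64(0.2), np.float64(0.2)])
0.012 [275.4559 239.0277]
0.031 [275.3237 251.6721]
0.04 [275.2512 258.6019]
0.16828209 [0.1108 0.1144 0.1144 0.1295 0.1486 0.2246 0.2233 0.2255 0.2246 0.2242
 0.223  0.2241 0.2236 0.2259 0.223  0.2246 0.2237 0.2238 0.1346 0.1178
 0.1138]
```

View pics/w2c.png

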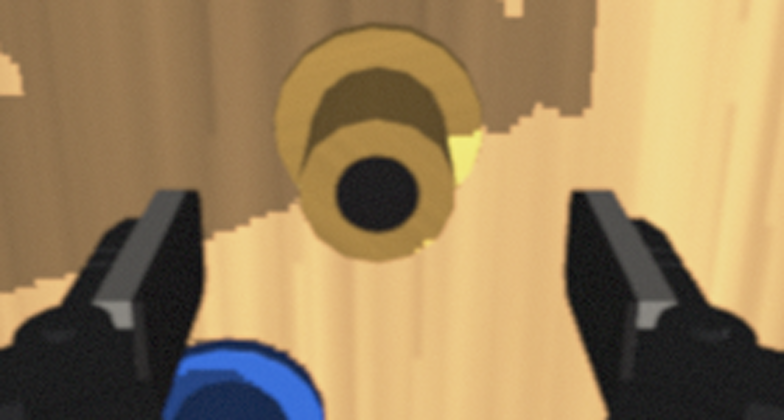

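Request:
send_rows:
  commands: [0, 0, 0, 0, 0, 0, 0, 0, 0, 0, 0, 0, 0, 0, 0, 0, 0, 0, 0, 0, 0, 0, 0, 0, 0, 0, 0, 0, 0, 0, 0, 0, 0, 0, 0, 0, 0, 0, 0, 0, 0, 0, 0, 0, 0, 0, 0, 0]
  grip: 2.5
  newtons: 40

```text
clock: 4.0
tcp_pos: [0.445, 0.309, 0.0121]
ee_rot: [-0.707, 0.707, -0.0, -0.0]
force: [0.2, -0.6, -0.7]
width: 0.293
```

```bash
python3 look.py w3
```

```text
[[ 1.     -0.0001 -0.    ]
 [ 0.     -0.      1.    ]
 [-0.0001 -1.     -0.    ]] [0.445  0.309  0.0121] 4.0 0.29263905131078943 [ 0.2076 -0.5877 -0.6991] [0.551  0.585  1.9899 0.     0.5668 0.551 ]
```

View pics/w3.png

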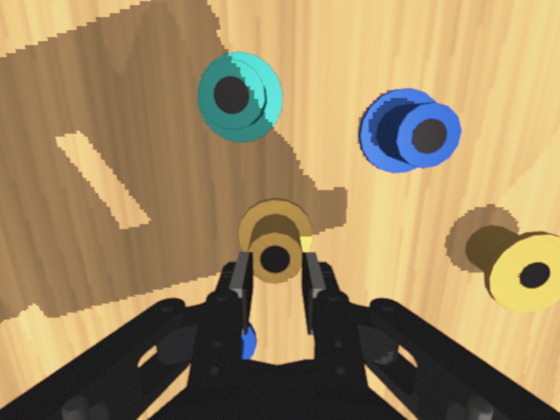

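Request:
send_rows:
  commands: [0, 0, 0, 0, 0, 0, 0, 0, 0, 0, 0, 0, 0, 0, 0, 0, 0, 0, 0, 0, 0, 0, 0, 0]
  grip: 0
  newtons: 40

```text
clock: 4.55
tcp_pos: [0.4451, 0.3091, 0.0121]
ee_rot: [-0.707, 0.707, 0.0, -0.0]
force: [-0.2, -1.2, -0.1]
width: -0.002
```

```bash
python3 look.py w4;  python3 - <<'E'
import cv2
b=cv2.imread("pics/w4.png")[190:340,180:380];cv2.imwrite("pics/w4c.png",cv2.resize(b,None,fx=4,fy=4,interpolation=cv2.INTER_CUBIC))
E
```

```text
[[ 1.  0. -0.]
 [ 0. -0.  1.]
 [ 0. -1. -0.]] [0.4451 0.3091 0.0121] 4.55 -0.0023546745786455687 [-0.2069 -1.2    -0.149 ] [ 0.551   0.585   1.9898 -0.      0.5668  0.551 ]
```

View pics/w4c.png

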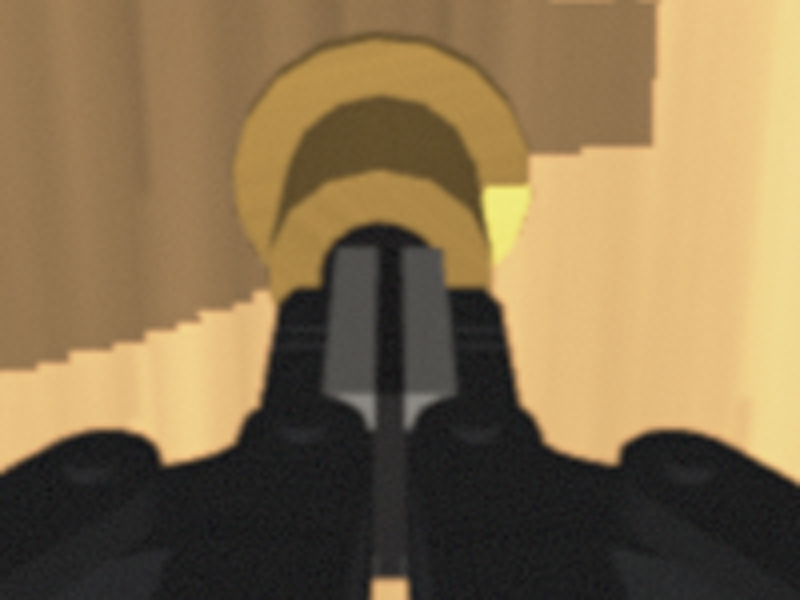

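Run:
```python
from h import *
import pickle
np.set_printoptions(precision=4,suppress=True)
T,d=pickle.load(open("w4.pkl","rb"))
for uv in [(268,253),(285,253),(268,270),(285,284),(268,245),(262,265),(277,240),(277,205)]:
    o,r=ray("wrist",uv,T);f=-T[:3,2];z=d[uv[1],uv[0]];print(uv,z,o+r*z/(r@f))
```

```text
(268, 253) 0.1494853 [0.4417 0.321  0.0576]
(285, 253) 0.15120348 [0.4501 0.3203 0.056 ]
(268, 270) 0.13376416 [0.4421 0.3207 0.0742]
(285, 284) 0.12424563 [0.4493 0.3199 0.0844]
(268, 245) 0.16593733 [0.4412 0.318  0.0413]
(262, 265) 0.13890617 [0.4392 0.3204 0.0689]
(277, 240) 0.16628918 [0.4461 0.3205 0.0402]
(277, 205) 0.19585939 [0.4461 0.3303 0.0061]
```

Run:
```python
from h import *
r,d=cams.get_image("scene");cv2.imwrite("pics/sc1.png",cv2.resize(r[160:290,340:500,::-1],None,fx=4.5,fy=4.5,interpolation=cv2.INTER_CUBIC));np.save("sc1.npy",d)
print(proj("scene",[.445,.309,.012]),proj("scene",[.445,.309,.055]))
```

```text
[412.32307802 234.13846031] [414.76184339 222.53725024]
```

View pics/sc1.png

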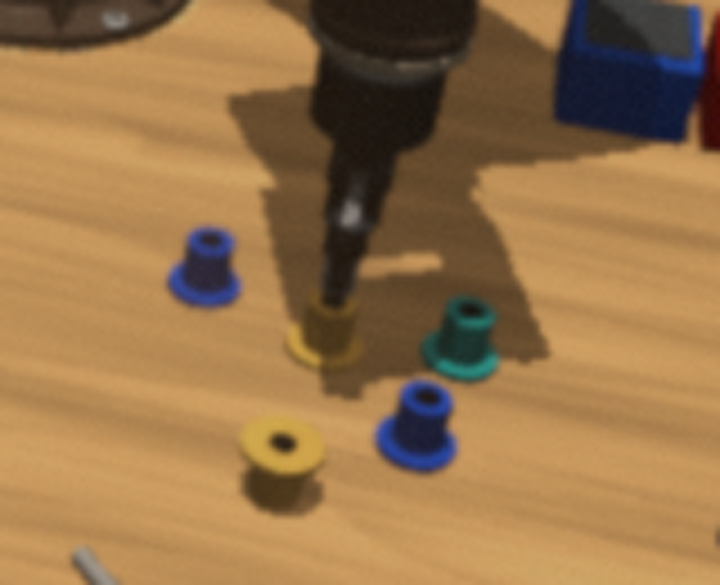

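Run:
```python
from h import *
import pickle
np.set_printoptions(precision=4,suppress=True)
for n,xs in [("w1",(180,370,374)),("w2",(195,205,208,345,350)),("w3",(238,244,246,306,310)),("w4",(266,270,284,288))]:
  T,d=pickle.load(open(n+".pkl","rb"));tcp=(T@np.linalg.inv(cams.get_calibration("wrist")["mount"]))[:3,3]
  for u in xs:
    for v in range(235,330):
      o,r=ray("wrist",(u,v),T);f=-T[:3,2];z=d[v,u];p=o+r*z/(r@f)-tcp
      if z<.158 and z>0: print(n,u,v,p); break
```

```text
w1 180 264 [-0.0433  0.0118  0.0567]
w1 370 264 [0.0436 0.0117 0.0563]
w1 374 264 [0.0455 0.0115 0.0561]
w2 195 258 [-0.0383  0.0113  0.0497]
w2 205 258 [-0.0335  0.0113  0.0495]
w2 208 258 [-0.0321  0.0112  0.0494]
w2 345 258 [0.0333 0.0118 0.0507]
w2 350 258 [0.0358 0.0117 0.0505]
w3 238 253 [-0.0182  0.0117  0.045 ]
w3 244 252 [-0.0154  0.0116  0.0436]
w3 246 252 [-0.0145  0.0112  0.0428]
w3 306 252 [0.0156 0.0111 0.0425]
w3 310 252 [0.0174 0.0119 0.0442]
w4 266 252 [-0.0044  0.0119  0.0442]
w4 270 253 [-0.0024  0.0118  0.0452]
w4 284 252 [0.0045 0.0114 0.0432]
w4 288 252 [0.0065 0.0113 0.043 ]
```

Request:
send_rows:
  commands: [0, 0, 0, 0, 0, 0, 0, 0, 0, 0, 0, 0, 0, 0, 0, 0, 0, 0, 0, 0, 0, 0, 0, 0, 0, 0, 0, 0, 0, 0, 0, 0, -0.8, 0, 0, 0, 0, 0, -0.8, 0, 0, 0, 0, 0, -0.6, 0, 0, 0, 0, 0, 0, 0, 0, 0]
  grip: 6.5

```text
clock: 5.78
tcp_pos: [0.4446, 0.3088, -0.0106]
ee_rot: [-0.707, 0.707, -0.0, -0.0]
force: [-0.1, 0.3, 0.2]
width: 0.761
```

```bash
python3 look.py w5
```

```text
[[ 1.     -0.001   0.    ]
 [-0.     -0.0006  1.    ]
 [-0.001  -1.     -0.0006]] [ 0.4446  0.3088 -0.0106] 5.775 0.7607217254053634 [-0.0765  0.2635  0.1643] [ 0.551   0.6236  1.999  -0.      0.5203  0.551 ]
```

View pics/w5.png

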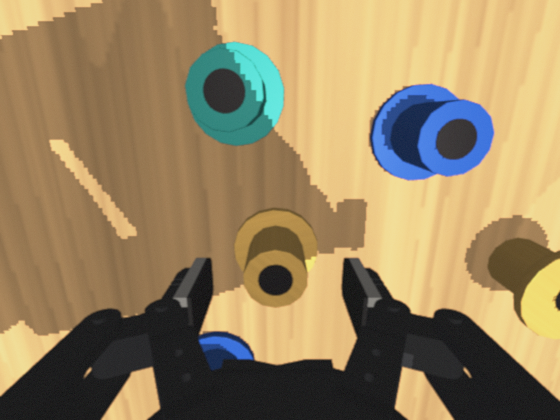

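Request:
send_rows:
  commands: [0, 0, -0.7, 0, 0, 0, 0, 0, -0.6, 0, 0, 0, 0, 0, -0.5, 0, 0, 0, 0, 0, -0.25, 0, 0, 0, 0, 0, 0, 0, 0, 0]

```text
clock: 6.45
tcp_pos: [0.4449, 0.309, -0.0306]
ee_rot: [-0.707, 0.707, -0.0, -0.0]
force: [-0.2, -0.5, -0.6]
width: 0.76
```

Request:
send_rows:
  commands: [0, 0, 0, 0, 0, 0, 0, 0, 0, 0, 0, 0, 0, 0, 0, 0, 0, 0, 0, 0, 0, 0, 0, 0, 0, 0, 0, 0, 0, 0, 0, 0, 0, 0, 0, 0, 0, 0, 0, 0, 0, 0]
  grip: 1.5
  newtons: 40

```text
clock: 7.32
tcp_pos: [0.4451, 0.3091, -0.03]
ee_rot: [0.707, -0.707, -0.0, -0.0]
force: [-0.1, -0.7, 5.5]
width: 0.365
```

```bash
python3 look.py w6
```

```text
[[ 1.      0.0003  0.    ]
 [-0.      0.0002  1.    ]
 [ 0.0003 -1.      0.0002]] [ 0.4451  0.3091 -0.03  ] 7.325 0.365035206554124 [-0.0982 -0.7341  5.4506] [0.5511 0.6574 2.005  0.     0.4788 0.551 ]
```

View pics/w6.png

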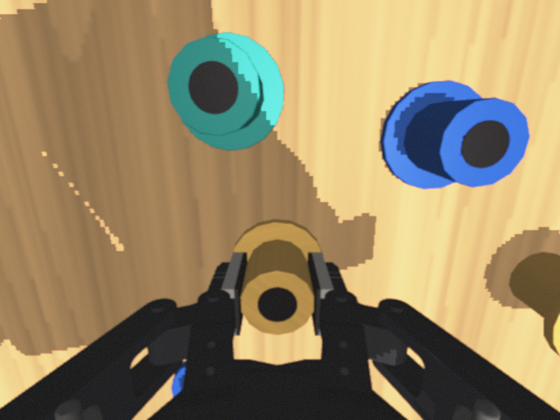

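Request:
send_rows:
  commands: [0, 0, 0.5, 0, 0, 0, 0, 0, 1.5, 0, 0, 0, 0, 0, 3, 0, 0, 0, 0, 0, 3.5, 0, 0, 0, 0, 0, 3.5, 0, 0, 0, 0, 0, 3, 0, 0, 0, 0, 0, 1, 0, 0, 0, 0, 0, 0, 0, 0, 0]
  newtons: 50

```text
clock: 8.38
tcp_pos: [0.4452, 0.3091, 0.13]
ee_rot: [0.707, -0.707, -0.0, -0.0]
force: [0.1, -0.2, -2.2]
width: 0.361
```

```bash
python3 look.py w7
```

```text
[[ 1.      0.0009  0.    ]
 [-0.      0.0006  1.    ]
 [ 0.0009 -1.      0.0006]] [0.4452 0.3091 0.13  ] 8.375 0.3605797693025329 [ 0.1217 -0.1618 -2.18  ] [0.551  0.406  1.9098 0.     0.8247 0.5511]
```

View pics/w7.png

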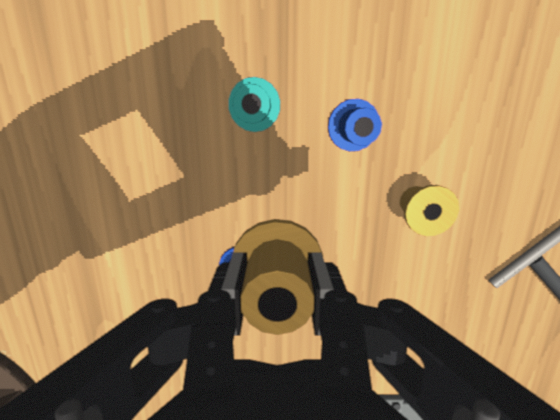

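Request:
send_rows:
  commands: [0.4, -2.4, 0, 0, 0, 0, 0.8, -4.74, 0, 0, 0, 0, 0.8, -4.74, 0, 0, 0, 0, 0.8, -4.74, 0, 0, 0, 0, 0.8, -4.74, 0, 0, 0, 0, 0.8, -4.74, 0, 0, 0, 0, 0.8, -4.74, 0, 0, 0, 0, 0.8, -4.74, 0, 0, 0, 0, 0.8, -4.74, 0, 0, 0, 0, 0.8, -4.74, 0, 0, 0, 0, 0.8, -4.74, 0, 0, 0, 0, 0.8, -4.74, 0, 0, 0, 0, 0.4, -2.4, 0, 0, 0, 0, 0, 0, 0, 0, 0, 0, 0, 0, 0, 0, 0, 0]

```text
clock: 10.3
tcp_pos: [0.5403, -0.2593, 0.1287]
ee_rot: [0.708, -0.707, 0.001, 0.001]
force: [-0.7, 0.0, -2.0]
width: 0.362
```

```bash
python3 look.py w8
```

```text
[[ 1.     -0.0017 -0.0001]
 [ 0.0001  0.0012  1.    ]
 [-0.0017 -1.      0.0012]] [ 0.5403 -0.2593  0.1287] 10.3 0.3618464968582726 [-0.7308  0.0367 -1.9965] [-0.4981  0.4812  1.7776  0.0003  0.8849 -0.4984]
```

View pics/w8.png

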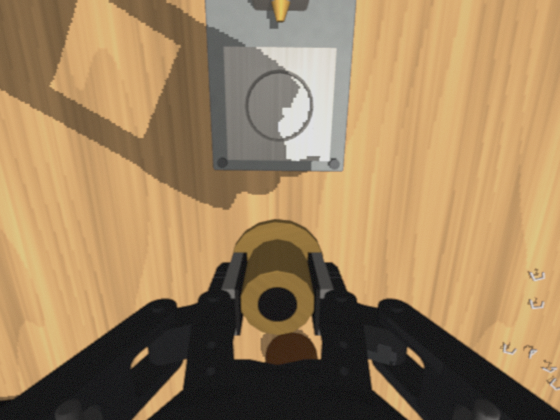

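Run:
```python
import cv2
b=cv2.imread("pics/w8.png")
cv2.imwrite("pics/w8c.png",cv2.resize(b[40:180,205:360],None,fx=4,fy=4,interpolation=cv2.INTER_CUBIC))
cv2.imwrite("pics/w8d.png",cv2.resize(b[210:345,215:345],None,fx=4,fy=4,interpolation=cv2.INTER_CUBIC))
```

```text
(no output)
```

View pics/w8c.png

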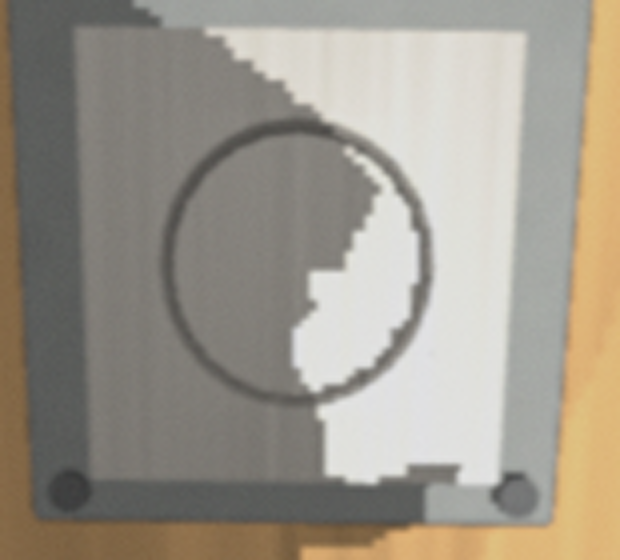

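View pics/w8d.png

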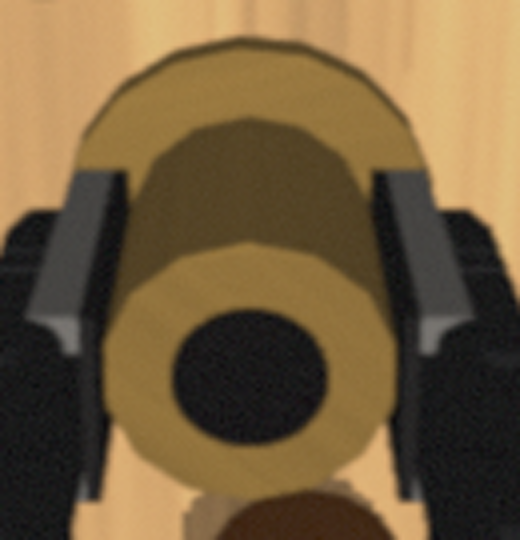

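Run:
```python
from h import *
import pickle
np.set_printoptions(precision=4,suppress=True)
T,d=pickle.load(open("w8.pkl","rb"));tcp=(T@np.linalg.inv(cams.get_calibration("wrist")["mount"]))[:3,3]
P=lambda x,y,o,z:plane(ray("wrist",((x+.5)/4-.5+o[0],(y+.5)/4-.5+o[1]),T),z)
o=(205,40)
for z in (.038,.040,.042):
  A=np.array([P(*p,o,z) for p in [(160,261),(434,261),(297,117),(297,406),(200,159),(395,159),(397,365),(197,362)]])
  M=np.c_[2*A[:,:2],np.ones(len(A))];s=np.linalg.lstsq(M,(A[:,:2]**2).sum(1),rcond=None)[0];print("circ",z,s[:2],np.sqrt(s[2]+s[:2]@s[:2]))
B=np.array([P(*p,o,.04) for p in [(73,27),(527,31),(500,485),(90,480)]]);print(B,B.mean(0))
print("bore in hand rel tcp",P(250,376,(215,210),tcp[2]+.07)-tcp)
for n in("w6","w7"):
  T,_=pickle.load(open(n+".pkl","rb"));t=(T@np.linalg.inv(cams.get_calibration("wrist")["mount"]))[:3,3]
print("flange edge top pts", [P(*p,(215,210),tcp[2]+.034)-tcp for p in[(250,40),(80,135),(415,135)]])
T,d=pickle.load(open("w8.pkl","rb"))
for uv in [(279,80),(300,110),(297,75),(277,303),(260,330),(290,227)]:
    oo,r=ray("wrist",uv,T);f=-T[:3,2];z=d[uv[1],uv[0]];p=oo+r*z/(r@f);print(uv,p,p-tcp)
```

```text
circ 0.038 [ 0.5429 -0.1757] 0.029201612014109767
circ 0.04 [ 0.5429 -0.1757] 0.028987359069380294
circ 0.042 [ 0.5429 -0.1758] 0.028773106124643677
[[ 0.4979 -0.1303  0.04  ]
 [ 0.5886 -0.131   0.04  ]
 [ 0.5879 -0.2215  0.04  ]
 [ 0.497  -0.2205  0.04  ]] [ 0.5429 -0.1758  0.04  ]
bore in hand rel tcp [ 0.0012 -0.0001  0.07  ]
flange edge top pts [array([-0.0941,  0.5932,  0.034 ]), array([-0.1167,  0.5798,  0.034 ]), array([-0.0721,  0.5798,  0.034 ])]
(279, 80) [ 0.5429 -0.1544  0.0321] [ 0.0026  0.1049 -0.0966]
(300, 110) [ 0.5612 -0.1785  0.0318] [ 0.0209  0.0807 -0.0969]
(297, 75) [ 0.5575 -0.1514  0.0407] [ 0.0172  0.1078 -0.088 ]
(277, 303) [ 0.5414 -0.2588  0.1991] [0.0011 0.0005 0.0704]
(260, 330) [ 0.534  -0.2728  0.1986] [-0.0063 -0.0136  0.0699]
(290, 227) [ 0.548  -0.2369  0.1658] [0.0077 0.0224 0.0371]
```

Request:
send_rows:
  commands: [0.14, 2.37, 0, 0, 0, 0, 0, 3, 0, 0, 0, 0, 0, 3, 0, 0, 0, 0, 0, 0, -2, 0, 0, 0, 0, 0, -3, 0, 0, 0, 0, 0, -3, 0, 0, 0, 0, 0, -2, 0, 0, 0, 0, 0, -1.2, 0, 0, 0, 0, 0, 0, 0, 0, 0, 0, 0, 0, 0, 0, 0]

```text
clock: 11.6
tcp_pos: [0.543, -0.1765, 0.0184]
ee_rot: [-0.707, 0.707, 0.0, 0.0]
force: [-0.2, 0.5, -2.2]
width: 0.358
```

```bash
python3 look.py w9;python3 - <<'E'
import cv2
b=cv2.imread("pics/w9.png")
cv2.imwrite("pics/w9c.png",cv2.resize(b[190:350,180:380],None,fx=4,fy=3.7,interpolation=cv2.INTER_CUBIC))
E
```

```text
[[ 1.      0.001  -0.0003]
 [ 0.0003 -0.0003  1.    ]
 [ 0.001  -1.     -0.0003]] [ 0.543  -0.1765  0.0184] 11.6 0.35819772240000647 [-0.1786  0.4566 -2.1973] [-0.3674  0.6014  1.9203  0.0001  0.6188 -0.3677]
```

View pics/w9c.png

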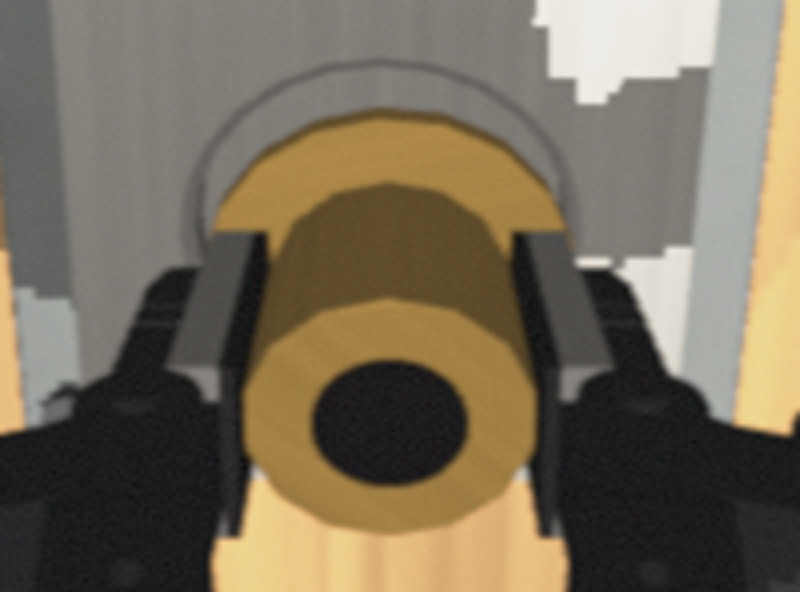

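View pics/w9.png

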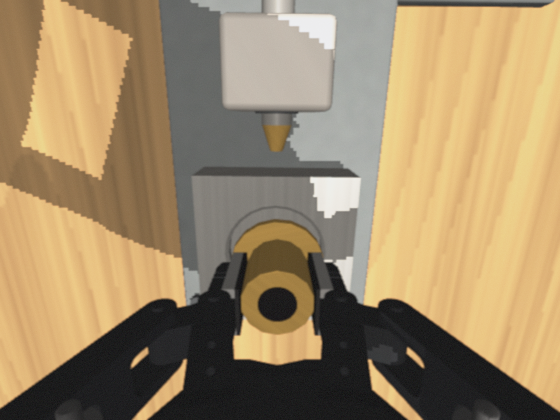

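Run:
```python
from h import *
import pickle
np.set_printoptions(precision=4,suppress=True)
T,d=pickle.load(open("w9.pkl","rb"))
P=lambda x,y,z:plane(ray("wrist",((x+.5)/4-.5+180,(y+.5)/3.7-.5+190),T),z)
print("bore",P(390,422,.0184+.07),"ringtop",P(383,61,.04),"blockL/R",P(50,0,.04),P(720,0,.04), "ring L R",P(208,162,.04),P(561,162,.04))
print("flange bottom top edge",P(390,110,.0484+.006))
```

```text
bore [ 0.544  -0.1765  0.0884] ringtop [ 0.5431 -0.1476  0.04  ] blockL/R [ 0.4981 -0.1383  0.04  ] [ 0.5887 -0.1383  0.04  ] ring L R [ 0.5183 -0.1638  0.04  ] [ 0.5683 -0.1638  0.04  ]
flange bottom top edge [ 0.544  -0.1503  0.0544]
```

Request:
send_rows:
  commands: [-0.05, 0, -0.3, 0, 0, 0, 0, 0, -0.4, 0, 0, 0, 0, 0, -0.3, 0, 0, 0, 0, 0, -0.3, 0, 0, 0, 0, 0, -0.2, 0, 0, 0, 0, 0, 0, 0, 0, 0]

```text
clock: 12.4
tcp_pos: [0.5418, -0.1766, 0.0024]
ee_rot: [0.707, -0.707, 0.0, 0.0]
force: [-0.2, 1.0, -1.2]
width: 0.357
```

Request:
send_rows:
  commands: [0, 0, -0.06, 0, 0, 0, 0, 0, -0.04, 0, 0, 0, 0, 0, 0, 0, 0, 0]

```text
clock: 12.78
tcp_pos: [0.5421, -0.1767, 0.002]
ee_rot: [-0.707, 0.707, 0.0, 0.0]
force: [-1.7, -0.1, 4.9]
width: 0.359
```

```bash
python3 look.py w10;python3 - <<'E'
import cv2
b=cv2.imread("pics/w10.png")
cv2.imwrite("pics/w10c.png",cv2.resize(b[190:350,180:380],None,fx=4,fy=3.7,interpolation=cv2.INTER_CUBIC))
E
```

```text
[[ 1.      0.0003 -0.    ]
 [ 0.     -0.0001  1.    ]
 [ 0.0003 -1.     -0.0001]] [ 0.5421 -0.1767  0.002 ] 12.775 0.3591056159253935 [-1.6691 -0.0895  4.8723] [-0.3683  0.627   1.9285 -0.      0.5858 -0.3683]
```

View pics/w10c.png

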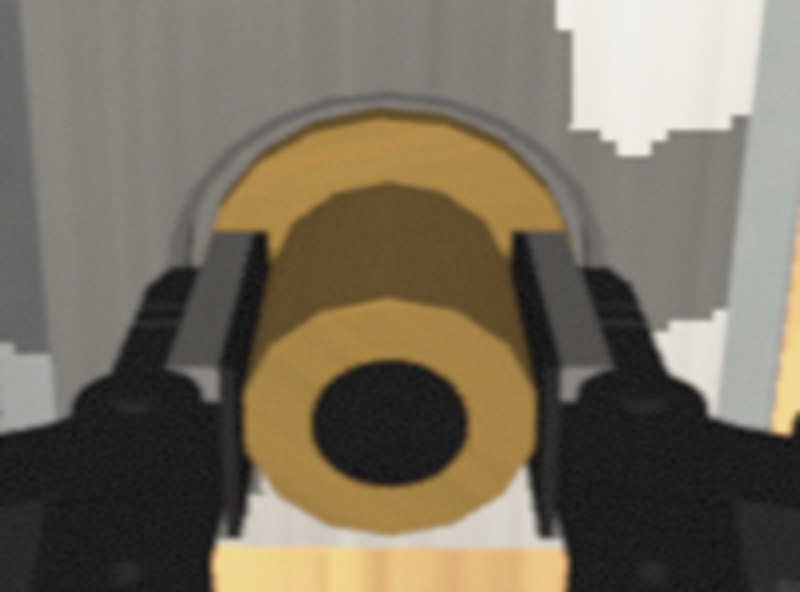

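Request:
send_rows:
  commands: [0, 0, 0, 0, 0, 0, 0, 0, 0, 0, 0, 0, 0, 0, 0, 0, 0, 0, 0, 0, 0, 0, 0, 0, 0, 0, 1.0, 0, 0, 0, 0, 0, 3, 0, 0, 0, 0, 0, 4, 0, 0, 0, 0, 0, 2, 0, 0, 0, 0, -4, 0, 0, 0, 0, 0, -3, 0, 0, 0, 0, 0, 0, 0, 0, 0, 0, 0, 0, 0, 0, 0, 0]
  grip: 6.5

```text
clock: 14.32
tcp_pos: [0.5417, -0.2462, 0.1019]
ee_rot: [0.707, -0.707, 0.0, -0.0]
force: [0.6, -0.7, -0.0]
width: 0.762
```

```bash
python3 look.py w11;python3 - <<'E'
import cv2
from h import *
b=cv2.imread("pics/w11.png")
cv2.imwrite("pics/w11c.png",cv2.resize(b[0:200,180:380],None,fx=3,fy=3,interpolation=cv2.INTER_CUBIC))
r,d=cams.get_image("scene");cv2.imwrite("pics/sc2.png",cv2.resize(r[180:280,210:330,::-1],None,fx=6,fy=6,interpolation=cv2.INTER_CUBIC))
E
```

```text
[[ 1.     -0.0002  0.0004]
 [-0.0004  0.0002  1.    ]
 [-0.0002 -1.      0.0002]] [ 0.5417 -0.2462  0.1019] 14.325 0.7624422599138162 [ 0.5775 -0.674  -0.0424] [-0.4777  0.5085  1.8112  0.0002  0.8222 -0.4774]
```

View pics/w11c.png

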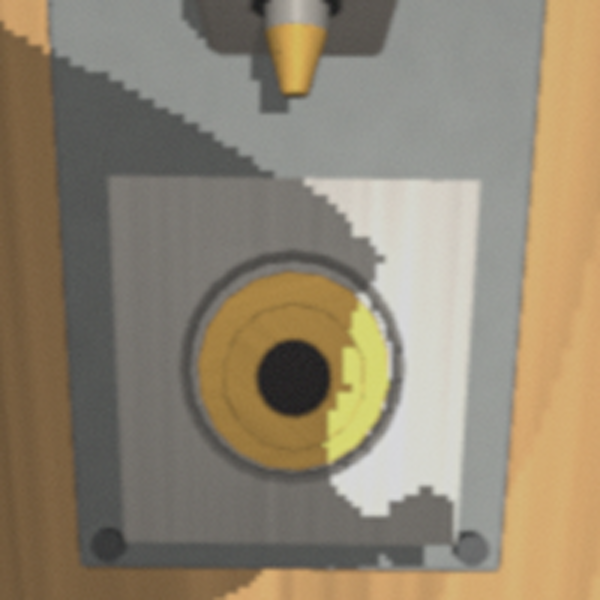

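View pics/sc2.png

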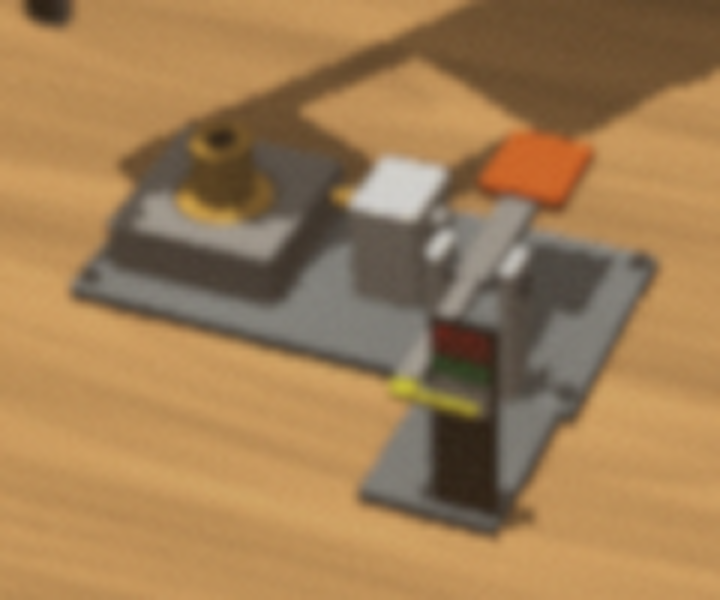

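Run:
```python
from h import *
import pickle
np.set_printoptions(precision=4,suppress=True)
T,d=pickle.load(open("w11.pkl","rb"))
f=-T[:3,2]
def D(u,v):
    o,r=ray("wrist",(u,v),T);return o+r*d[v,u]/(r@f)
print([D(*p) for p in [(277,126),(277,142),(277,110),(262,126),(293,126),(277,96),(277,155),(248,122),(308,122)]])
t=lambda x,y,z:plane(ray("wrist",((x+.5)/3-.5+180,(y+.5)/3-.5),T),z)
print("bore",t(293,377,.072),"flange c",t((197+390)/2,(272+471)/2,.038),"ring c",t((181+403)/2,(250+483)/2,.04),"noz",t(294,95,.052))
print(np.mean([t(107,178,.04),t(480,180,.04),t(457,545,.04),t(124,543,.04)],0))
```

```text
[array([ 0.5427, -0.1767,  0.0728]), array([ 0.5427, -0.1872,  0.0728]), array([ 0.5427, -0.1665,  0.0718]), array([ 0.5327, -0.1767,  0.0724]), array([ 0.5535, -0.1767,  0.0713]), array([ 0.5428, -0.156 ,  0.0386]), array([ 0.5427, -0.2002,  0.0386]), array([ 0.5203, -0.1749,  0.0387]), array([ 0.5669, -0.1749,  0.0369])]
bore [ 0.543  -0.1763  0.072 ] flange c [ 0.5431 -0.176   0.038 ] ring c [ 0.5428 -0.1747  0.04  ] noz [ 0.5432 -0.1157  0.052 ]
[ 0.5427 -0.1761  0.04  ]
```

Request:
send_rows:
  commands: [0, 2, 0, 0, 0, 0, -0.3, 4, 0, 0, 0, 0, -0.3, 4, 0, 0, 0, 0, -0.4, 4, 0, 0, 0, 0, -0.4, 4, 0, 0, 0, 0, -0.4, 3, 0, 0, 0, 0, 0, 2, 0, 0, 0, 0, 0, 0, 0, 0, 0, 0, 0, 0, -2, 0, 0, 0, 0, 0, -2, 0, 0, 0, 0, 0, -1, 0, 0, 0, 0, 0, 0, 0, 0, 0, 0, 0, 0, 0, 0, 0]
  grip: 0

```text
clock: 16.05
tcp_pos: [0.5243, -0.0167, 0.0521]
ee_rot: [-0.707, 0.707, 0.0, 0.0]
force: [0.9, -0.1, -0.1]
width: 0.001
```

```bash
python3 look.py w12
python3 - <<'E'
from h import *
r,d=cams.get_image("scene");cv2.imwrite("pics/sc3.png",cv2.resize(r[170:270,210:330,::-1],None,fx=6,fy=6,interpolation=cv2.INTER_CUBIC))
E
```

```text
[[ 1.      0.0006  0.    ]
 [-0.     -0.0001  1.    ]
 [ 0.0006 -1.     -0.0001]] [ 0.5243 -0.0167  0.0521] 16.05 0.0010637818802708833 [ 0.9045 -0.056  -0.0572] [-0.0897  0.502   2.0085 -0.      0.6305 -0.0896]
```

View pics/w12.png

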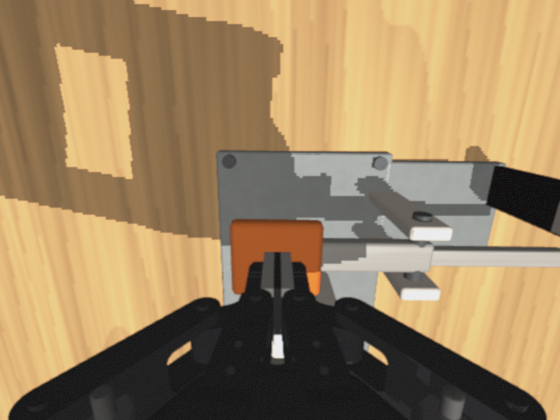

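View pics/sc3.png

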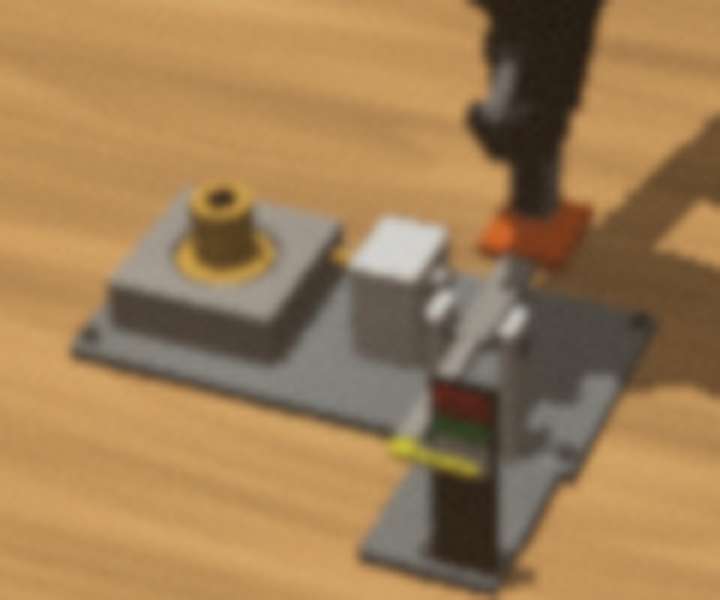

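Run:
```python
from h import *
import pickle
np.set_printoptions(precision=4,suppress=True)
T,d=pickle.load(open("w12.pkl","rb"))
f=-T[:3,2]
def D(u,v):
    o,r=ray("wrist",(u,v),T);return o+r*d[v,u]/(r@f)
for p in [(270,252),(270,253),(270,254),(288,254),(277,235),(245,240),(310,240),(240,280),(315,280)]: print(p,D(*p))
print([plane(ray("wrist",p,T),.085) for p in [(231,221),(322,221)]])
```

```text
(270, 252) [ 0.5218 -0.005   0.096 ]
(270, 253) [ 0.5218 -0.0049  0.0973]
(270, 254) [ 0.5218 -0.0049  0.0983]
(288, 254) [ 0.5307 -0.0057  0.0969]
(277, 235) [ 0.5253 -0.0001  0.0857]
(245, 240) [ 0.5085 -0.0026  0.0864]
(310, 240) [ 0.5427 -0.0031  0.0854]
(240, 280) [ 0.5048 -0.0272  0.0848]
(315, 280) [ 0.5464 -0.0274  0.0846]
[array([0.5014, 0.0075, 0.085 ]), array([0.5486, 0.0074, 0.085 ])]
```

Request:
send_rows:
  commands: [0, 0, -0.5, 0, 0, 0, 0, 0, -0.4, 0, 0, 0, 0, 0, -0.3, 0, 0, 0, 0, 0, 0, 0, 0, 0]

```text
clock: 16.65
tcp_pos: [0.5238, -0.0167, 0.0394]
ee_rot: [-0.707, 0.707, -0.0, -0.0]
force: [-1.0, -1.4, 5.8]
width: 0.0
```

Request:
send_rows:
  commands: [0, 0, -0.2, 0, 0, 0, 0, 0, -0.2, 0, 0, 0, 0, 0, 0, 0, 0, 0]

```text
clock: 17.02
tcp_pos: [0.5238, -0.0167, 0.0355]
ee_rot: [-0.707, 0.707, -0.0, -0.0]
force: [-1.3, -0.6, 6.6]
width: 0.001
```

Request:
send_rows:
  commands: [0, 0, -0.2, 0, 0, 0, 0, 0, -0.2, 0, 0, 0, 0, 0, 0, 0, 0, 0]

```text
clock: 17.4
tcp_pos: [0.5239, -0.0167, 0.0316]
ee_rot: [-0.707, 0.707, -0.0, -0.0]
force: [-2.1, -1.3, 9.1]
width: -0.002
```

```bash
cat > lk2.py <<'E'
import sys
from h import *
n=sys.argv[1]
r,d=cams.get_image("scene");cv2.imwrite(f"pics/{n}.png",cv2.resize(r[205:265,250:320,::-1],None,fx=10,fy=10,interpolation=cv2.INTER_CUBIC))
E
python3 lk2.py sc4; python3 look.py w13
cat > pad.py <<'E'
import sys,pickle
from h import *
np.set_printoptions(precision=4,suppress=True)
T,d=pickle.load(open(sys.argv[1]+".pkl","rb"));f=-T[:3,2];b=cv2.imread("pics/"+sys.argv[1]+".png").astype(int)
V,U=np.where((b[:,:,2]>1.8*b[:,:,1])&(b[:,:,2]>2.5*b[:,:,0])&(b[:,:,2]>60)&(d>.1))
P=np.array([(lambda o,r:o+r*d[v,u]/(r@f))(*ray("wrist",(float(u),float(v)),T)) for u,v in list(zip(U,V))[::5]])
P=P[(abs(P[:,0]-.525)<.03)&(P[:,2]>.05)&(abs(P[:,1]+.016)<.021)]
for k in range(3):
  M=np.c_[P[:,0]-.5235,P[:,1]+.016,np.ones(len(P))];s=np.linalg.lstsq(M,P[:,2],rcond=None)[0];e=P[:,2]-M@s;P=P[abs(e)<2.5*e.std()]
print(len(P),"slope x,y, z",s,"resid",e.std(),"angle",np.arctan(s[0]))
E
python3 pad.py w12; python3 pad.py w13
```

```text
[[ 1. -0. -0.]
 [ 0. -0.  1.]
 [-0. -1. -0.]] [ 0.5239 -0.0167  0.0316] 17.45 -0.0007919224309608679 [-1.83   -0.5723  7.8766] [-0.0896  0.5359  2.0206 -0.      0.5852 -0.0896]
701 slope x,y, z [-0.0016 -0.0003  0.0853] resid 0.0005890928831552199 angle -0.0015637211469861274
675 slope x,y, z [0.1915 0.0023 0.0694] resid 0.0006114614439474974 angle 0.189216524494008
```

View pics/sc4.png

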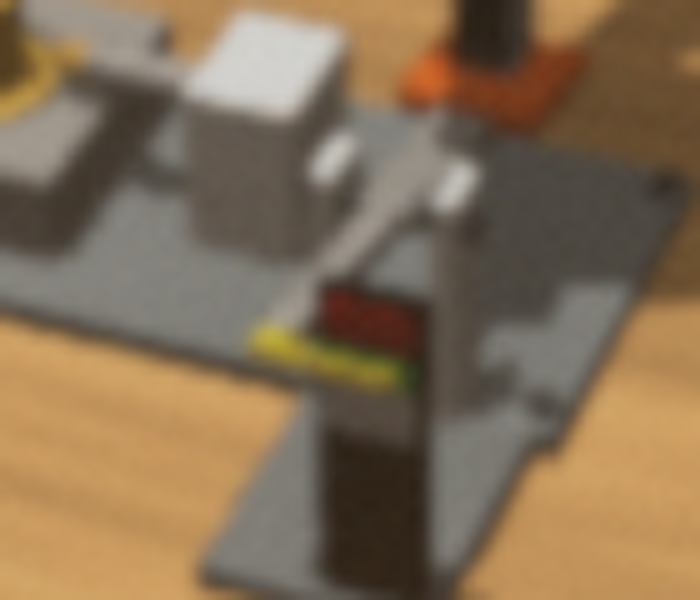

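View pics/w13.png

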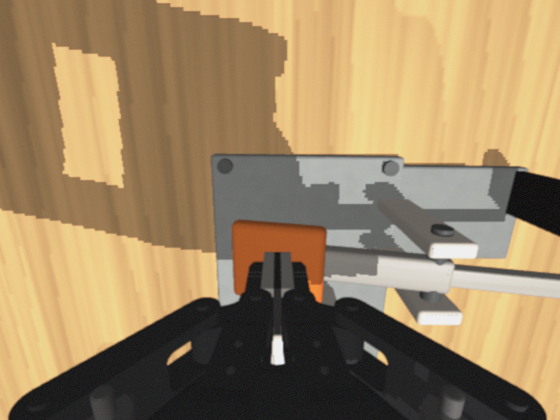

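Request:
send_rows:
  commands: [0, 0, 0, 0, 0, 0, 0, 0, 0, 0, 0, 0, 0, 0, 0, 0, 0, 0, 0, 0, 0, 0, 0, 0, 0, 0, 0, 0, 0, 0, 0, 0, 0, 0, 0, 0]

```text
clock: 18.25
tcp_pos: [0.5239, -0.0167, 0.0317]
ee_rot: [-0.707, 0.707, 0.0, 0.0]
force: [-1.0, -0.3, 8.5]
width: -0.003
```

```bash
python3 look.py w14; python3 pad.py w14
python3 - <<'E'
from h import *
r,d=cams.get_image("scene");cv2.imwrite("pics/sc5.png",cv2.resize(r[190:270,210:320,::-1],None,fx=7,fy=7,interpolation=cv2.INTER_CUBIC))
E
```

```text
[[ 1.  0.  0.]
 [-0. -0.  1.]
 [ 0. -1. -0.]] [ 0.5239 -0.0167  0.0317] 18.25 -0.0029636278870237166 [-1.0315 -0.2683  8.4607] [-0.0897  0.5357  2.0206 -0.      0.5853 -0.0896]
681 slope x,y, z [ 0.1934 -0.0014  0.0696] resid 0.0006216290548510596 angle 0.19102772522760292
```

View pics/sc5.png

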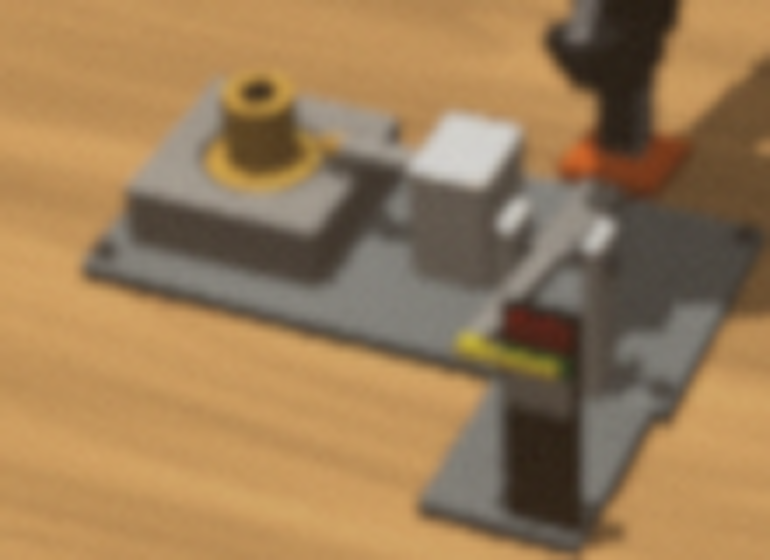

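The pointer is in the green band (about 515,360 in the crop). The bushing stands upright in the nest (about 258,130), and the paddle is steady at about 0.19 rad with 8.5 N. I'm handing in.

```bash
python3 -c "
from cell import arm
print(arm.sign_off())"
```

```text
the job is handed in; nothing more can be done
None
```

I seated the brass bushing that stood on its flange in the nest and let go of it. I then pressed the paddle into the green band with the shut fingertips and handed the job in at about 18 s while still holding it there; no verdict was reported.

**Last checks**
- **Bushing:** after I let go, its top measured about 72 mm high and level. It was within about 1 mm of the nest's axis, going by the block and the flange; the nest ring read about 1.5 mm off in y. With the paddle pressed, the scene picture still shows it upright in the nest and clear of the nozzle. I did not re-measure it then.
- **Paddle:** a plane fitted to the pad's depth readings gave 0.189 rad, then 0.191 rad about 0.8 s later. The vertical force was about 8 N, and the pointer was in the green band.
- **Bystanders:** I did not take a closing picture of the jar, chuck key and upside-down bushing. No move went near them.

**What disagreed:** the real fingertips are about 43 mm behind the reported TCP (shut), not at it as the text says. Because of that the first grasp closed above the bushing without touching it. I measured the offset in the wrist and scene pictures and allowed for it from then on.

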